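# Take the brass bar out from between two tubes in the sloping rack

### The arm

A 6-joint arm with a two-finger parallel gripper is mounted at the origin on a cart in front of the work surface, level with it; the furniture and walls round the work are solid. World frame = base frame: x ahead of the robot, y to its left, z up, the work surface at z = 0. Lengths are in mm, angles in rad, forces in N, time in s.
With the tool pointing down it reaches from about 275 to 1000 mm from the base axis. Payload 8.4 kg.
Tool frame: the origin (TCP) lies at the very end of the fingers, on their centre line; the grasp point (between the pads) lies 19 mm behind it (r.pinch_z is the distance from the TCP to the grasp point, in mm); z points along the fingers, y is the line along which they close (so a half turn about z gives the same grasp; the last joint's range is limited). The gripper opens to 85 mm and grips with 20 to 120 N. Pads are 22 mm wide; open, the fingers measure 114 mm over their backs; the gripper's body (76 mm by 85 mm) begins 54 mm behind the grasp point. The pads swing forward as they close: fully open they stand 13 mm farther back than shut.
Start: joints at [1.113, 0.353, 1.633, -0, 1.155, -0.002], TCP at [275.112, 561.196, 231.281] pointing down, gripper open.
Joint ranges: [-2.63, 2.63], [-0.92, 2.1], [0.06, 2.66], [-1.3, 4.44], [0, 2.69], [-3.02, 3.02]. Speed limits (rad/s): [2.22, 2.22, 2.79, 3.14, 3.14, 3.14].

### API

Orientations are given as [roll, pitch, yaw] about the fixed x, y, z axes, in that order (R = Rz(yaw) Ry(pitch) Rx(roll)).
In Python, from rig import r gives the robot as it stands.
- The arm moves only by the tool carry_out, never from a script. Its argument "series" is a list of rows, each a list of 7 numbers: the turn, a rotation vector about the tool's x, y, z as a fraction of full scale, then the shift along the tool's x, y, z as a fraction of full scale, then the gripper command: -1 is fully open, 1 is shut, values between are in proportion. A call has 1 to 8 rows; each row is the pose to reach, as a shift and turn from the pose commanded when the call began, along the tool's axes at that moment, turning the shorter way round; what a row does not reach only later rows make up. Full scale, the value 1, is 0.25 m for a shift and pi rad for a turn. A row lasts 1/8 s, in which the tool goes at most 62.5 mm and 10.7 degrees, less where a joint would pass 70% of its speed; a pose out of reach is approached as far as the arm can. A call with a number of a shift or a turn outside -1 to 1 is refused whole. A call with a gripper value outside its range is refused whole. The fingers move at their own pace and stop on an object; "force" is the grip in N (left out, the last holds). Time passes only in rows, so rows that repeat a pose let the fingers close. It gives the time, the measured TCP pose, the force, the opening and the grip force at its end, in the units of the state.
- r.sense(): the state, without advancing time (a new reading comes with each control period).
- r.grab_frame(name): name is "side" or "top"; returns the picture (400x640x3 uint8, red, green, blue); there is no depth.
- r.get_calibration(name): a dict with "K" (3x3 intrinsics, pixels), "pose" (4x4, takes a point from camera to world coordinates). Camera axes: x right, y up, looking along -z (the intrinsics and any distortion apply to the point x, -y, -z); pixel columns grow to the right and rows downward; lengths in mm; the calibration is good to about 2 mm. A picture is of the moment at which its call begins. get_calibration takes no time and is no camera call.
- r.sign_off(): hands the job in; it is judged then, once.
Trained networks look in the newest picture that a camera, given by its name, has taken for a name from the list of things; names that differ only in an ending like _2 or _b are one class to them, and where a whole thing is asked for, a point or a joint stands for the part that bears it (a point fixed in the world has none). Each returns a list of dicts, best first, with "score" (0 to 1); they miss things now and then, are a little off and sometimes report something else, mostly with a low value. They report only what shows in the picture. A call takes as long as a camera call.
- r.silhouettes(camera, label): "region" (400x640 bool, what is visible of it) and "position" ([row, column] in pixels, amid what is visible of it).
The state is a dict: "clock": time; "qpos": joint angles; "qvel": joint speeds; "joint_efforts": joint torques, N m; "eef_pos": TCP position; "tcp_rot": TCP orientation; "contact_force": force on the tool from outside, world axes, zero at the start; "wrist_torque": the same for the moment, N m; "opening": opening from 0.0 (shut) to 1.0 (fully open); "grasp_force": force on a finger pad.
Only numpy, scipy, OpenCV 4.12 (cv2) and the standard library are available. Lean on these libraries where they do the work, as an engineer would, in place of code of your own. Each camera call takes 0.05 s, during which the arm holds its last target. There are 200 camera calls.

### The job

A flat brass bar has been put away between two square steel tubes in the blue sloping rack. Lift the upper tube off and put it aside, lay the bar flat on the middle of the steel marking-out plate, along the plate's long side, and stack the upper tube back in the rack squarely on the lower tube, against the two stops. Lower things into place rather than letting them drop, and leave the other things on the bench where they are.

Things in the scene. Friction and masses are not known exactly. Their poses are not given: they have to be found in the camera images.
- rack: blue sloping stock rack fixed to the bench, foot plate 155 x 190 mm, about 0.13 m high. Origin: centre of its underside; its x axis points (level) from the low side with the stops to the high side, y along the rack. It faces the robot within 0.3 rad, so its bed falls towards the robot.
- rack_bed: the rack's bed, 92 x 190 mm, inclined 30 degrees. Origin: middle of the line where the bed's surface meets the faces of the two stops, 38 mm above the bench. x up the slope, y along the rack, z square out of the bed, leaning 30 degrees towards the robot. Pieces lie along y. Friction holds them: a released piece may not slide down to the stops by itself.
- stop_left (a point): left stop: mid-top of its inner face. The two stops are blue lugs at the low side of the bed, 10 mm thick (bed x -10 to 0), 24 mm wide, centred at bed y = -60 and +60 mm, rising 88 mm along bed z; between them the low side is open for a finger.
- stop_right (a point): right stop: mid-top of its inner face, 88 mm out of the bed
- lower_tube: dark square steel tube 150 x 35 x 35 mm, undermost in the rack (bed z 0 to 35 mm, against the stops; the bar lies at bed z 35 to 45 mm, the upper tube at 45 to 80 mm); stays there. Origin: centre of its (first) underside; x along the tube, z square out of that side.
- lower_tube_mid (a point): centre of the lower tube
- flat_bar: yellow flat brass bar 160 x 40 x 10 mm, about 0.5 kg, lying flat between the two tubes. Origin: centre of its underside; x along the bar, y across its 40 mm width, z across its 10 mm thickness.
- flat_bar_mid (a point): centre of the flat bar
- upper_tube: dark square steel tube 150 x 35 x 35 mm, the same as the lower one, on top of the bar; about 0.35 kg. Origin: centre of its (first) underside; x along the tube, z square out of that side. Its hollow ends are open. Any of its four sides may end up below.
- upper_tube_mid (a point): centre of the upper tube
- plate: bright steel marking-out plate, 140 (x) x 220 (y) mm, fixed to the bench, its flat top 24 mm above the bench. Origin: centre of its underside, z up. It and the rack stand on the left and right of the work area, either way round; the bench between them is free for putting the tube aside. A tall arbor press stands behind it (from about x = 0.6 m): cross drawn back towards the robot.
- caliper: steel caliper, 71 x 210 x 10 mm, lying at the right; bystander
- red_pliers: red pliers, 202 x 65 x 13 mm, lying at the right; bystander
- tape: yellow tape measure, 35 x 98 x 64 mm, standing behind the free space; bystander
- marker: pale soapstone marker, 138 x 13 x 9 mm, lying near the front edge; bystander
- black_nut: black hexagon nut, 36 x 41 x 19 mm, at the left; bystander
- bolt: grey bolt standing on its head, 73 mm high, at the back left; bystander

How it is judged (in metres and radians):
On the way, in this order (a step that is already met when the one before it is completed fails the run):
1. the upper tube has been lifted off, more than 100 mm from the lower tube, while the bar still lies in the rack (within 30 mm of where it was) (distance between upper_tube_mid and lower_tube_mid above 0.1 m and distance of flat_bar_mid from where it was at the start of the episode below 0.03 m), for 0.2 s.
2. the bar lies flat and released on the plate (x of flat_bar_mid in the frame of plate between -0.03 and 0.03 m and y of flat_bar_mid in the frame of plate between -0.03 and 0.03 m and z of flat_bar_mid in the frame of plate between 0.025 and 0.034 m and angle between the x axis of flat_bar and the y axis of plate, either way round below 0.25 rad and angle between the z axis of flat_bar and the z axis of plate, either way round below 0.1 rad and linear speed of flat_bar below 0.03 m/s and contact force between the fingers and flat_bar below 0.1 N), for 0.2 s.
At the end, for the whole second after the job is handed in: Bar flat on the plate, middle within 30 mm of the plate's both ways, lengthwise within 0.25 rad. Lower tube on the rack bed, upper tube directly on it (heights within 6 mm), along the rack within 0.12 rad, within 9 mm of the stops and 25 mm (lower 30) of the rack's middle. All released, at rest (all of step 2 and x of lower_tube_mid in the frame of rack_bed between 0.01 and 0.0265 m and y of lower_tube_mid in the frame of rack_bed between -0.03 and 0.03 m and z of lower_tube_mid in the frame of rack_bed between 0.0115 and 0.0235 m and angle between the x axis of each of lower_tube, upper_tube and the y axis of rack_bed, either way round below 0.12 rad and linear speed of each of lower_tube, upper_tube below 0.03 m/s and x of upper_tube_mid in the frame of rack_bed between 0.01 and 0.0265 m and y of upper_tube_mid in the frame of rack_bed between -0.025 and 0.025 m and z of upper_tube_mid in the frame of rack_bed between 0.0465 and 0.0585 m and contact force between the fingers and upper_tube below 0.1 N); the robot touches nothing.
It fails at once if the bar or the upper tube falls freely (faster than 0.5 m/s, a drop of over 13 mm) ((linear speed of flat_bar above 0.5 m/s and contact force between the fingers and flat_bar below 0.05 N) or (linear speed of upper_tube above 0.5 m/s and contact force between the fingers and upper_tube below 0.05 N)).
It fails at once if a bystander is moved by more than 30 mm (distance of any of caliper, red_pliers, tape, marker, black_nut, bolt from where it was at the start of the episode above 0.03 m).
It also fails if it takes over 72 s, if anything falls off the work surface, if the arm or the gripper's body presses on something with over 40 N, if the wrist force passes 120 N, or if a joint passes its speed limit or range.

## Working session

There is one attempt and no reset: what is moved stays moved. The work goes in short steps, Python scripts to look and compute and a tool call to move; the robot and the scene stay as the last step left them, time stands still between calls to the robot, and variables do not carry over. Pictures are saved under pics/ and viewed, at most 10 in all, crops included, and the job is handed in when it is done.

Besides the shell and the picture viewer there is one more tool, called after "Request:" as name(argument=value, ...) on one line, values as JSON. carry_out: Moves the arm, as the interface text tells. Its arguments: {"type":"object","properties":{"series":{"type":"array"},"force":{"type":"number"}},"required":["series"]}

```bash
ls; mkdir -p pics; cat > h.py <<'E'
import numpy as np, cv2
from scipy.spatial.transform import Rotation as R
from rig import r
def snap(n,f):
    im=r.grab_frame(n); cv2.imwrite('pics/'+f,im[:,:,::-1]); return im
def cal(n):
    c=r.get_calibration(n); return c,np.array(c['K']),np.array(c['pose'])
def ray(n,px):  # px = (col,row)
    c,K,P=cal(n)
    d=c.get('dist',None)
    u=cv2.undistortPoints(np.array([[px]],float),K,None if d is None else np.array(d,float))[0,0]
    v=P[:3,:3]@np.array([u[0],-u[1],-1.]); return P[:3,3],v/np.linalg.norm(v)
def atz(n,px,z):
    o,v=ray(n,px); return o+v*(z-o[2])/v[2]
def proj(n,p):
    c,K,P=cal(n); q=(np.atleast_2d(p)-P[:3,3])@P[:3,:3]; q=q*[1,-1,-1]
    d=c.get('dist',None)
    return cv2.projectPoints(q,np.zeros(3),np.zeros(3),K,None if d is None else np.array(d,float))[0][:,0]
E
python3 - <<'E'
from h import *
np.set_printoptions(precision=3,suppress=True)
for n in ('side','top'):
    snap(n,n+'0.png'); c,K,P=cal(n); print(n,c.keys(),K.tolist(),P)
    for l in ('rack','plate','upper_tube','lower_tube','flat_bar','caliper','tape','black_nut','marker','red_pliers','bolt'):
        for s in r.silhouettes(n,l)[:2]:
            rr=s['region']; ys,xs=np.nonzero(rr)
            print(l,round(s['score'],2),s['position'],xs.min(),xs.max(),ys.min(),ys.max(),rr.sum(), cv2.minAreaRect(np.c_[xs,ys].astype(np.float32)))
E
```

```text
pics
side dict_keys(['K', 'pose']) [[419.0302046798521, 0.0, 318.1566030666416], [0.0, 419.0302046798521, 199.0039182207131], [0.0, 0.0, 1.0]] [[    0.978    -0.151     0.146   723.799]
 [    0.21      0.709    -0.673 -1060.585]
 [   -0.002     0.689     0.725  1136.733]
 [    0.        0.        0.        1.   ]]
rack 0.96 [271.6, 306.8] 277 331 230 293 1713 ((304.81378173828125, 260.32952880859375), (46.6806526184082, 63.43781280517578), 11.040940284729004)
rack 0.21 [252.6, 287.5] 274 295 224 269 530 ((286.2500305175781, 247.25), (13.281564712524414, 46.48548126220703), 18.434947967529297)
plate 0.94 [158.4, 330.6] 304 350 139 179 1070 ((327.5532531738281, 157.72781372070312), (34.97459030151367, 42.80715560913086), 22.380136489868164)
upper_tube 0.58 [249.5, 287.5] 274 295 224 269 553 ((285.51885986328125, 246.93394470214844), (13.873414993286133, 47.11466598510742), 15.945395469665527)
lower_tube 0.75 [257.1, 295.9] 283 303 233 275 302 ((296.2451171875, 255.2111053466797), (12.297572135925293, 44.48115158081055), 23.80594253540039)
lower_tube 0.45 [247.9, 293.6] 287 299 227 268 
[... 2504 characters left out ...]
027122497559), 45.0)
tape 0.38 [261.0, 415.3] 403 422 234 276 312 ((417.6781005859375, 254.69178771972656), (17.439130783081055, 41.783687591552734), 20.556045532226562)
black_nut 0.56 [144.5, 205.7] 201 209 141 149 43 ((205.0, 145.0), (8.0, 8.0), 90.0)
marker 0.41 [227.4, 230.0] 219 246 225 234 51 ((232.39781188964844, 229.78099060058594), (28.45010757446289, 1.8795866966247559), 19.98310661315918)
red_pliers 0.66 [273.1, 452.8] 434 455 244 297 380 ((447.6500549316406, 270.0500183105469), (17.708751678466797, 53.44248962402344), 18.43494987487793)
bolt 0.63 [127.7, 216.7] 213 222 122 133 74 ((216.9053955078125, 127.56756591796875), (12.438497543334961, 6.626114845275879), 54.46232223510742)
```

```bash
python3 - <<'E'
import cv2,numpy as np
a=cv2.imread('pics/side0.png')[130:330,230:400]; b=cv2.imread('pics/top0.png')[110:310,190:470]
cv2.imwrite('pics/sidec.png',cv2.resize(a[80:170,20:140],None,fx=6,fy=6,interpolation=cv2.INTER_CUBIC))
cv2.imwrite('pics/topc.png',cv2.resize(b,None,fx=2.8,fy=2.8,interpolation=cv2.INTER_CUBIC))
E
```

```text
(no output)
```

View pics/sidec.png

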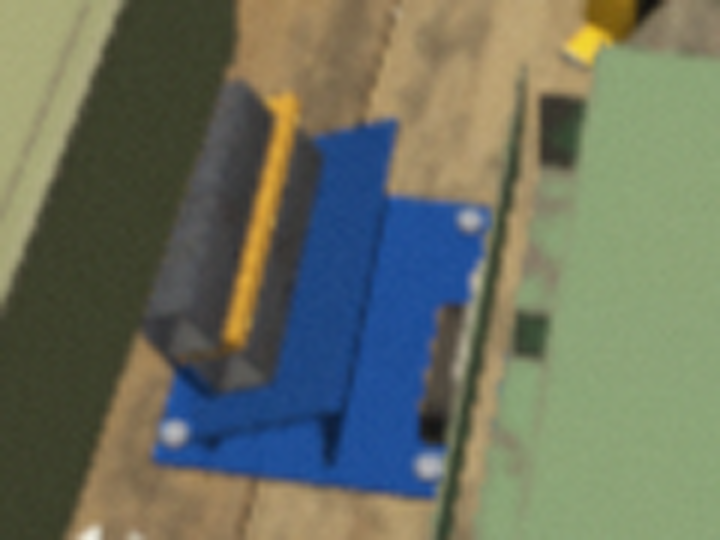

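View pics/topc.png

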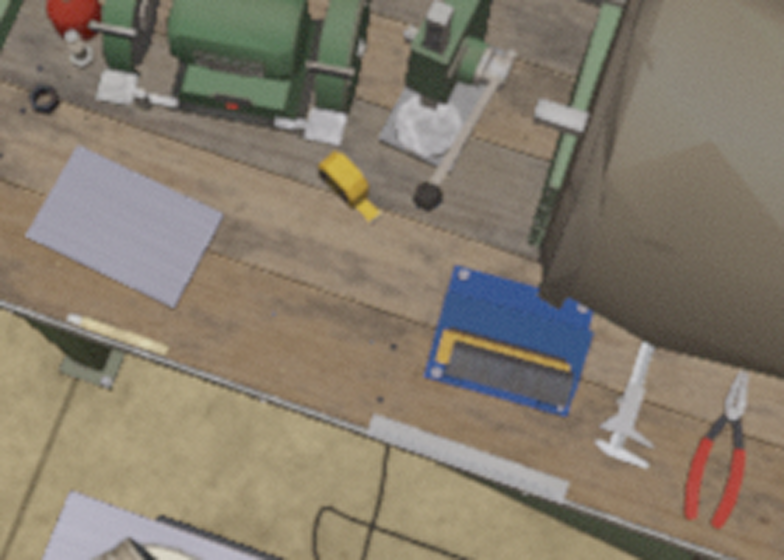

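Side crop: the rack is at about px (305,260). The dark upper tube is at about (286,247), with the brass bar edge at (294,249) and the lower tube under it. Top crop: the plate is at about (234,190) and the rack at (372,232), low side towards the robot. The marker, tape, caliper and pliers are all clear of the work. Next I'll fit boxes to the masks.

```bash
cat >> h.py <<'E'
def hullmask(n,pts,s=4):
    p=proj(n,pts); h=cv2.convexHull(p.astype(np.float32))[:,0]
    m=np.zeros((400,640),np.uint8)
    cv2.fillConvexPoly(m,np.round((h)*16).astype(np.int32),255,cv2.LINE_AA,4); return m/255.
def box(lo,hi): return np.array([[x,y,z] for x in (lo[0],hi[0]) for y in (lo[1],hi[1]) for z in (lo[2],hi[2])],float)
B30=R.from_euler('y',-30,degrees=True).as_matrix()
def bed(p,x,y,yaw): # bed->world
    return R.from_euler('z',yaw).apply(np.atleast_2d(p)@B30.T)+[x,y,38]
def mask(n,l,k=0):
    return r.silhouettes(n,l)[k]['region'].astype(float)
def iou(a,b): return np.minimum(a,b).sum()/np.maximum(a,b).sum()
E
cat > fit.py <<'E'
from h import *
from scipy.optimize import differential_evolution as DE
np.set_printoptions(precision=2,suppress=True)
r.grab_frame('side'); r.grab_frame('top')
up={n:mask(n,'upper_tube') for n in('side','top')}
pl=mask('top','plate')
ut=box([0,-75,45],[35,75,80])
f=lambda q: 2-sum(iou(hullmask(n,bed(ut,*q)),up[n]) for n in up)
g=np.mean([atz('top',(371.6,243.1),90),atz('side',(285.5,247),90)],0); print(g)
s=DE(f,[(g[0]-60,g[0]+60),(g[1]-40,g[1]+40),(-.35,.35)],seed=1,maxiter=60); print('tube/bed',s.x,s.fun)
c=atz('top',(233.8,190.4),24); pb=box([-70,-110,0],[70,110,24])
h=lambda q:1-iou(hullmask('top',R.from_euler('z',q[2]).apply(pb)+[q[0],q[1],0]),pl)
t=DE(h,[(c[0]-40,c[0]+40),(c[1]-40,c[1]+40),(-.4,.4)],seed=1,maxiter=60); print('plate',t.x,t.fun)
# foot corners, top picture and side picture at z=0 / 6
for n,cs in {'top':[(457,266),(427,378),(567,414),(593,305)],'side':[(490,207),(155,462),(435,497)]}.items():
    for u in cs:
        px=(190+u[0]/2.8,110+u[1]/2.8) if n=='top' else (250+u[0]/6,210+u[1]/6)
        print(n,atz(n,px,5))
for l,u in (('tape',None),('marker',None),('caliper',None)):
    m=r.silhouettes('top',l)
    if m: print(l,atz('top',m[0]['position'][::-1],10))
print(r.sense())
for n in('side','top'):
    im=cv2.imread(f'pics/{n}0.png'); k=3
    im=cv2.resize(im,None,fx=k,fy=k,interpolation=cv2.INTER_CUBIC)
    for b,col in((ut,(0,0,255)),(box([0,-75,0],[35,75,35]),(0,255,0)),(box([0,-80,35],[40,80,45]),(255,0,255)),(box([-10,48,0],[0,72,88]),(255,255,0)),(box([-10,-72,0],[0,-48,88]),(255,255,0)),(box([0,-95,-1],[92,95,0]),(255,255,255))):
        p=proj(n,bed(b,*s.x))*k+1
        for i in range(8):
            for j in range(i):
                if bin(i^j).count('1')==1: cv2.line(im,tuple(map(int,p[i])),tuple(map(int,p[j])),col,1)
    im=im[380:980,560:1160] if n=='side' else im[380:980,560:1360]
    cv2.imwrite(f'pics/ov_{n}.png',im)
E
python3 fit.py
```

```text
[ 457.33 -312.82   90.  ]
tube/bed [ 470.85 -311.83    0.08] 0.5158670123389792
plate [490.51 220.17  -0.12] 0.06217532675756443
top [ 585.73 -210.9     5.  ]
top [ 432.66 -221.6     5.  ]
top [ 448.03 -404.17    5.  ]
top [ 594.71 -393.87    5.  ]
side [ 585.65 -207.3     5.  ]
side [ 447.06 -405.63    5.  ]
side [ 593.   -395.55    5.  ]
tape [647.08 -32.89  10.  ]
marker [359.62 175.28  10.  ]
caliper [ 463.44 -478.26   10.  ]
{'clock': 1.6, 'qpos': array([ 1.11,  0.35,  1.63,  0.  ,  1.16, -0.  ]), 'qvel': array([-0.,  0.,  0.,  0., -0.,  0.]), 'joint_efforts': array([ -0.  , -60.52, -34.24,  -0.  ,   0.  ,  -0.  ]), 'eef_pos': array([275.11, 561.17, 231.28]), 'tcp_rot': array([-3.14, -0.  ,  2.69]), 'contact_force': array([0.27, 0.47, 0.21]), 'wrist_torque': array([ 0.01, -0.02,  0.01]), 'grasp_force': 0.0, 'opening': 0.9995034198957513}
```

View pics/ov_side.png

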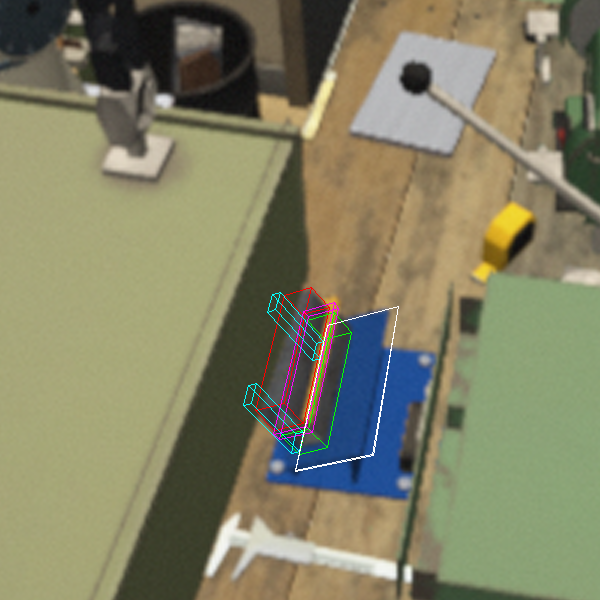

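View pics/side0.png

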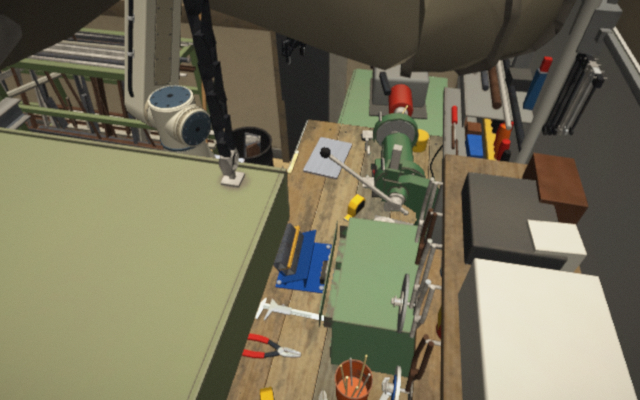

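```bash
python3 - <<'E'
from h import *
np.set_printoptions(precision=1,suppress=True)
a=[atz('side',p,84) for p in((316.3,230),(305.8,278.3))]; print('bed high corners',a)
c=np.mean(a,0); y=.077; print('bed origin', c[:2]-79.7*np.array([np.cos(y),np.sin(y)]))
def tri(p,q):
    o,v=ray('top',p); o2,v2=ray('side',q); t=np.linalg.lstsq(np.c_[v,-v2],o2-o,rcond=None)[0]; return o+t[0]*v,o2+t[1]*v2
print('knob',tri((342.5,179.6),(326,153)))
print('base in side/top',proj('side',[0,0,0]),proj('top',[0,0,0]))
print('green corner at z0',atz('side',(287,175),0))
r.grab_frame('top');r.grab_frame('side')
# upper tube mask centre lines
for n in('top','side'):
    m=mask(n,'upper_tube'); best={}
    for q in((470.85,-311.83,.08),(466,-312,.077),(462,-312,.077),(458,-312,.077)):
        print(n,q,iou(hullmask(n,bed(box([0,-75,45],[35,75,80]),*q)),m))
im=cv2.resize(cv2.imread('pics/top0.png'),None,fx=1.25,fy=1.25)
cv2.imwrite('pics/topfull.png',im)
E
```

```text
bed high corners [array([ 535.6, -219.6,   84. ]), array([ 544.3, -404.7,   84. ])]
bed origin [ 460.5 -318.2]
knob (array([ 553.2, -166.8,  367.8]), array([ 553.5, -166.7,  367.9]))
base in side/top [[194.9 179. ]] [[240.2 342.2]]
green corner at z0 [347.5  97.5   0. ]
top (470.85, -311.83, 0.08) 0.8211105488765973
top (466, -312, 0.077) 0.7904560048445514
top (462, -312, 0.077) 0.6755294382094632
top (458, -312, 0.077) 0.5687592189804745
side (470.85, -311.83, 0.08) 0.7278189878202642
side (466, -312, 0.077) 0.6311707611572934
side (462, -312, 0.077) 0.5224832723414391
side (458, -312, 0.077) 0.4272435637131487
```

View pics/ov_top.png

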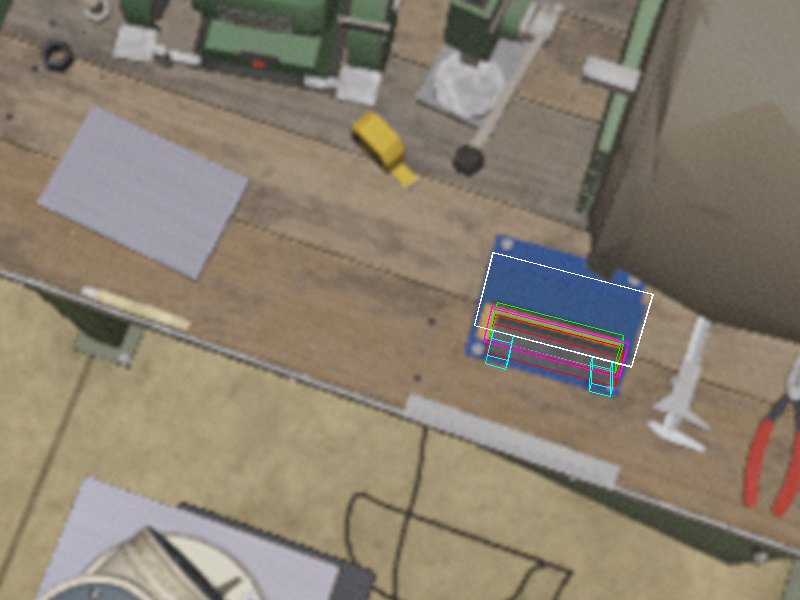

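```bash
python3 - <<'E'
from h import *
im=cv2.imread('pics/top0.png')[200:264,335:411]
cv2.imwrite('pics/topz.png',cv2.resize(im,None,fx=9,fy=9,interpolation=cv2.INTER_CUBIC))
E
```

```text
(no output)
```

View pics/topz.png

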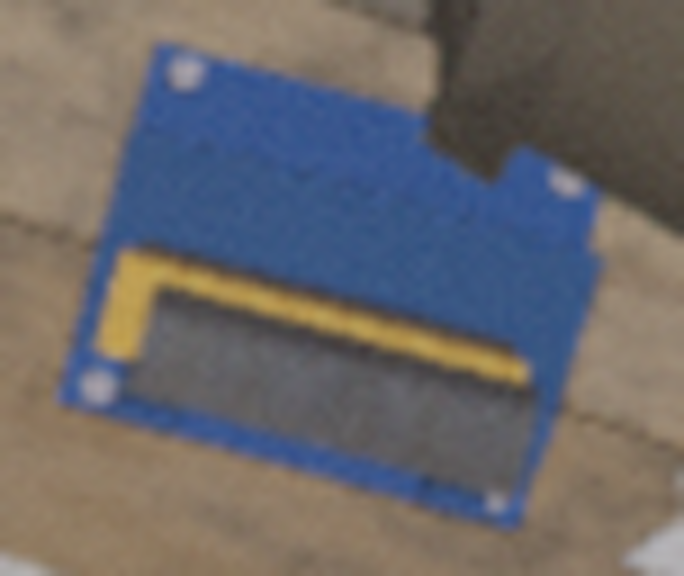

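Zoomed top view: the upper tube's top face has corners at about px (351.7,231.7), (394.4,242.8), (392.2,254.4) and (349.4,243.9). The bar sticks out 5 mm uphill and to the left. The side view is partly hidden by a cabinet, so I'm fitting on corners instead.

```bash
python3 - <<'E'
from h import *
from scipy.optimize import least_squares as LS
np.set_printoptions(precision=1,suppress=True)
T=lambda u:(335-.5+.5/9+u[0]/9,200-.5+.5/9+u[1]/9); S=lambda u:(250-.42+u[0]/6,210-.42+u[1]/6)
obs=[]
for c,u in (((35,75,80),(150,287)),((35,-75,80),(535,388)),((0,-75,80),(517,490)),((0,75,80),(130,395))): obs.append(('top','t',c,T(u)))
for c,u in (((40,80,45),(122,250)),((40,-80,45),(530,368))): obs.append(('top','b',c,T(u)))
for c,u in (((40,80,35),(299,97)),((40,-80,35),(244,346))): obs.append(('side','b',c,S(u)))
for c,u in (((92,-95,0),(600,258)),): obs.append(('top','r',c,T(u)))
for c,u in (((92,95,0),(398,120)),((92,-95,0),(337,408))): obs.append(('side','r',c,S(u)))
for c,u in (((-77.5,95),(62,400)),((77.5,95),(155,45)),((-77.5,-95),(520,525))): obs.append(('top','f',c,T(u)))
for c,u in (((77.5,95),(490,207)),((-77.5,-95),(155,462)),((77.5,-95),(435,497))): obs.append(('side','f',c,S(u)))
def res(q):
    x,y,w,dt,db,xo=q; o=[]
    for n,k,c,p in obs:
        if k=='f': P=R.from_euler('z',w).apply([c[0]-xo,c[1],0])+[x,y,4]
        else: P=bed(np.array(c)+[0,{'t':dt,'b':db,'r':0}[k],0],x,y,w)[0]
        o.append(proj(n,P)[0]-p)
    return np.ravel(o)
s=LS(res,[465,-312,.077,0,0,-50],loss='soft_l1'); print(s.x.round(3)); 
for ob,e in zip(obs,res(s.x).reshape(-1,2)): print(*ob[:3],e)
E
```

```text
[ 470.5 -308.1    0.1   -4.9    6.6  -44.6]
top t (35, 75, 80) [-0.3  2.6]
top t (35, -75, 80) [0.5 3.5]
top t (0, -75, 80) [-0.4  1.7]
top t (0, 75, 80) [-0.7  0.1]
top b (40, 80, 45) [-0.6  0.9]
top b (40, -80, 45) [-0.5  0.4]
side b (40, 80, 35) [0.8 1. ]
side b (40, -80, 35) [0.4 0.3]
top r (92, -95, 0) [ 2.  -3.6]
side r (92, 95, 0) [ 3.7 -1.8]
side r (92, -95, 0) [ 4.4 -0.5]
top f (-77.5, 95) [-0.7  0.7]
top f (77.5, 95) [ 0.2 -0.1]
top f (-77.5, -95) [-0.   1.3]
side f (77.5, 95) [0.8 0.3]
side f (-77.5, -95) [-0.6  0.2]
side f (77.5, -95) [2.1 0.9]
```

```bash
python3 - <<'E'
from h import *
from scipy.optimize import least_squares as LS
np.set_printoptions(precision=1,suppress=True)
T=lambda u:(335-.5+.5/9+u[0]/9,200-.5+.5/9+u[1]/9); S=lambda u:(250-.42+u[0]/6,210-.42+u[1]/6)
obs=[]
for c,u in (((35,75,45),(150,287)),((35,-75,45),(535,388)),((0,-75,80),(517,490)),((0,75,80),(130,395))): obs.append(('top','t',c,T(u)))
for c,u in (((40,80,35),(122,250)),((40,-80,35),(530,368))): obs.append(('top','b',c,T(u)))
for c,u in (((40,80,35),(299,97)),((40,-80,35),(244,346))): obs.append(('side','b',c,S(u)))
for c,u in (((82,-95,0),(600,258)),): obs.append(('top','r',c,T(u)))
for c,u in (((82,95,0),(398,120)),((82,-95,0),(337,408))): obs.append(('side','r',c,S(u)))
for c,u in (((-77.5,95),(62,400)),((77.5,95),(155,45)),((-77.5,-95),(520,525))): obs.append(('top','f',c,T(u)))
for c,u in (((77.5,95),(490,207)),((-77.5,-95),(155,462)),((77.5,-95),(435,497))): obs.append(('side','f',c,S(u)))
def res(q):
    x,y,w,dt,db,xo=q; o=[]
    for n,k,c,p in obs:
        if k=='f': P=R.from_euler('z',w).apply([c[0]-xo,c[1],0])+[x,y,4]
        else: P=bed(np.array(c)+[0,{'t':dt,'b':db,'r':0}[k],0],x,y,w)[0]
        o.append(proj(n,P)[0]-p)
    return np.ravel(o)
s=LS(res,[465,-312,.077,0,0,-50],loss='soft_l1'); print(s.x.round(3).tolist()); 
for ob,e in zip(obs,res(s.x).reshape(-1,2)): print(*ob[:3],e)
r.grab_frame('top')
x,y,w,dt,db,xo=s.x; m=mask('top','upper_tube'); print(iou(hullmask('top',bed(box([0,-75+dt,45],[35,75+dt,80]),x,y,w)),m))
# first waypoint : tool targets
q=r.sense(); Rt=R.from_euler('xyz',q['tcp_rot']).as_matrix(); print(Rt)
E
```

```text
[469.005, -307.956, 0.065, -5.014, 6.209, -46.211]
top t (35, 75, 45) [ 0.4 -0.1]
top t (35, -75, 45) [0.3 0.4]
top t (0, -75, 80) [-0.5  2. ]
top t (0, 75, 80) [-0.8  0.6]
top b (40, 80, 35) [-0.5  0.5]
top b (40, -80, 35) [-0.5 -0.2]
side b (40, 80, 35) [0.2 1. ]
side b (40, -80, 35) [-0.   0.3]
top r (82, -95, 0) [ 0.9 -0.6]
side r (82, 95, 0) [ 0.5 -1.3]
side r (82, -95, 0) [ 1.2 -0.1]
top f (-77.5, 95) [-0.7  0.7]
top f (77.5, 95) [-0.  -0.1]
top f (-77.5, -95) [-0.   1.1]
side f (77.5, 95) [0.7 0.1]
side f (-77.5, -95) [-0.4  0.2]
side f (77.5, -95) [2.3 0.7]
0.8516422212407893
[[-0.9  0.4  0. ]
 [ 0.4  0.9  0. ]
 [-0.   0.  -1. ]]
```

```bash
cat >> h.py <<'E'
BED=(469.0,-308.0,.065); PL=(490.5,220.2,-.12)
def Rbed(): return R.from_euler('z',BED[2])*R.from_matrix(np.c_[B30[:,1],B30[:,0],-B30[:,2]])
def Rdown(a): return R.from_euler('z',a)*R.from_matrix([[0,1,0],[1,0,0],[0,0,-1.]])
def pb(x,y,z): return bed([x,y,z],*BED)[0]
def cmd(*targets,start=None):
    q=r.sense(); p0,R0=(q['eef_pos'],R.from_euler('xyz',q['tcp_rot'])) if start is None else start
    for p,Rt in targets:
        print('->',np.round(p,1),'row',np.round(np.r_[(R0.inv()*Rt).as_rotvec()/np.pi,R0.inv().apply(np.array(p)-p0)/250],4).tolist())
E
python3 - <<'E'
from h import *
p0,R0=r.sense()['eef_pos'],R.from_euler('xyz',r.sense()['tcp_rot'])
W=[((330,330,231),Rdown(.7)),((370,100,231),Rdown(.3)),((400,-130,231),Rdown(.065)),(pb(17.5,-5,170),Rbed()),(pb(17.5,-5,50),Rbed())]
st=(p0,R0)
for w in W: cmd(w,start=st); st=w
E
```

```text
-> [330 330 231] row [0.0, 0.0, 0.1321, -0.6042, -0.7337, 0.0011]
-> [370 100 231] row [0.0, 0.0, 0.1273, -0.8067, -0.4703, 0.0]
-> [ 400 -130  231] row [0.0, 0.0, 0.0748, -0.9144, -0.1572, 0.0]
-> [ 399.6 -317.5  194. ] row [-0.1667, 0.0, -0.0, -0.7484, -0.0502, 0.1481]
-> [ 459.5 -313.6   90.1] row [0.0, 0.0, 0.0, -0.0, -0.0, 0.48]
```

Request:
carry_out(series=[[0,0,0.06,-0.2,-0.25,0,-1],[0,0,0.13,-0.4,-0.5,0,-1],[0,0,0.13,-0.6,-0.73,0,-1],[0,0,0.13,-0.6,-0.73,0,-1],[0,0,0.13,-0.6,-0.73,0,-1]])

```text
clock: 2.52
eef_pos: [329.8, 328.6, 231.5]
tcp_rot: [-3.141, 0.0, 2.274]
contact_force: [0.9, 0.1, 0.3]
opening: 1.002
grasp_force: 0.0
```

Request:
carry_out(series=[[0,0,0.06,-0.2,-0.15,0,-1],[0,0,0.127,-0.4,-0.3,0,-1],[0,0,0.127,-0.6,-0.4,0,-1],[0,0,0.127,-0.8,-0.47,0,-1],[0,0,0.127,-0.8,-0.47,0,-1]])

```text
clock: 3.15
eef_pos: [371.4, 100.8, 231.7]
tcp_rot: [3.14, 0.0, 1.874]
contact_force: [-0.2, -0.2, -0.7]
opening: 1.0
grasp_force: 0.0
```

Request:
carry_out(series=[[0,0,0.04,-0.2,-0.05,0,-1],[0,0,0.075,-0.4,-0.1,0,-1],[0,0,0.075,-0.7,-0.15,0,-1],[0,0,0.075,-0.91,-0.16,0,-1],[0,0,0.075,-0.91,-0.16,0,-1]])

```text
clock: 3.78
eef_pos: [402.3, -128.4, 231.5]
tcp_rot: [3.14, 0.001, 1.639]
contact_force: [0.0, 0.0, 0.8]
opening: 0.999
grasp_force: 0.0
```

```bash
python3 - <<'E'
from h import *
q=r.sense(); print(q['clock'],q['eef_pos'],q['tcp_rot'],q['qpos'],q['contact_force'])
cmd((pb(17.5,-5,150),Rbed()))
E
```

```text
3.775 [ 402.33822577 -128.40200052  231.53268265] [3.14036791e+00 6.28977460e-04 1.63904254e+00] [-3.12369199e-01  2.75390184e-02  2.04161587e+00 -1.46953482e-04
  1.07106702e+00 -3.80545465e-01] [0.01759836 0.01207726 0.78669696]
-> [ 409.6 -316.9  176.7] row [-0.1663, -0.0001, 0.0011, -0.754, -0.0227, 0.22]
```

Request:
carry_out(series=[[-0.05,0,0,-0.2,0,0,-1],[-0.1,0,0,-0.4,-0.01,0,-1],[-0.166,0,0.001,-0.6,-0.02,0.05,-1],[-0.166,0,0.001,-0.754,-0.023,0.15,-1],[-0.166,0,0.001,-0.754,-0.023,0.22,-1],[-0.166,0,0.001,-0.754,-0.023,0.22,-1]])

```text
clock: 4.53
eef_pos: [408.5, -313.2, 174.3]
tcp_rot: [2.622, -0.006, 1.639]
contact_force: [-0.5, 0.4, -0.1]
opening: 0.998
grasp_force: 0.0
```

```bash
python3 - <<'E'
from h import *
cmd((pb(17.5,-5,70),Rbed()),(pb(17.5,-5,50),Rbed()))
im=snap('top','top1.png'); im2=snap('side','side1.png')
a=cv2.resize(im[180:280,310:430,::-1],None,fx=5,fy=5,interpolation=cv2.INTER_CUBIC)
cv2.imwrite('pics/a1.png',a)
E
```

```text
-> [ 449.5 -314.3  107.4] row [-0.0013, -0.002, -0.0, -0.0169, 0.009, 0.3137]
-> [ 459.5 -313.6   90.1] row [-0.0013, -0.002, -0.0, -0.0174, 0.0093, 0.3937]
```

Request:
carry_out(series=[[0,0,0,-0.008,0.005,0.1,-1],[0,0,0,-0.01,0.005,0.2,-1],[0,0,0,-0.015,0.005,0.3,-1],[0,0,0,-0.015,0.005,0.34,-1],[0,0,0,-0.015,0.005,0.38,-1],[0,0,0,-0.015,0.005,0.385,-1]])

```text
clock: 5.38
eef_pos: [458.2, -314.3, 93.7]
tcp_rot: [2.62, -0.001, 1.641]
contact_force: [-0.8, 0.0, -0.0]
opening: 1.004
grasp_force: 0.0
```

```bash
python3 - <<'E'
from h import *
q=r.sense(); print(q['contact_force']); cmd((pb(17.5,-5,50),Rbed()))
p=R.from_euler('z',-BED[2]).apply(q['eef_pos']-[BED[0],BED[1],38])@B30; print('bed coords',p)
im=snap('top','top2.png'); im2=snap('side','side2.png')
a=cv2.resize(im[190:270,320:420,::-1],None,fx=6,fy=6,interpolation=cv2.INTER_CUBIC)
cv2.imwrite('pics/a2.png',a)
E
```

```text
[-0.79049565  0.03749959 -0.04448905]
-> [ 459.5 -313.6   90.1] row [-0.0006, -0.001, 0.0012, 0.0024, -0.0025, 0.0154]
bed coords [18.12272959 -5.60089973 53.84282364]
```

View pics/a2.png

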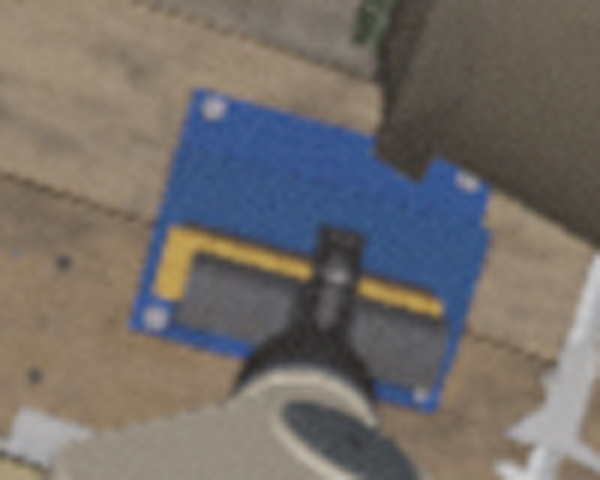

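The gripper straddles the tube, with the uphill finger at about px (377,231). It sits centrally along the tube, so I'm closing.

Request:
carry_out(series=[[0,0,0,0,0,0.012,-0.3],[0,0,0,0,0,0.012,0],[0,0,0,0,0,0.012,0.2],[0,0,0,0,0,0.012,0.4],[0,0,0,0,0,0.012,1],[0,0,0,0,0,0.012,1]], force=50)

```text
clock: 6.22
eef_pos: [459.7, -314.9, 91.6]
tcp_rot: [2.619, -0.001, 1.64]
contact_force: [0.4, 1.0, 6.5]
opening: 0.401
grasp_force: 49.2
```

Request:
carry_out(series=[[0,0,0,0,0,-0.02,1],[0,0,0,0,0,-0.06,1],[0,0,0,0,0,-0.14,1],[0,0,0,0,0,-0.26,1],[0,0,0,0,0,-0.38,1],[0,0,0,0,0,-0.48,1],[0,0,0,0,0,-0.48,1],[0,0,0,0,0,-0.48,1]])

```text
clock: 7.22
eef_pos: [399.4, -318.5, 194.2]
tcp_rot: [2.621, -0.001, 1.64]
contact_force: [-0.0, 0.0, -2.6]
opening: 0.402
grasp_force: 52.1
```

```bash
python3 - <<'E'
from h import *
q=r.sense(); print(q['contact_force'],q['opening'])
snap('top','top3.png'); 
for l in('flat_bar','upper_tube'):
    for s in r.silhouettes('top',l)[:2]: print(l,s['score'],s['position'],s['region'].sum())
cmd(((430,-80,150),Rdown(.065)),((430,-80,60),Rdown(.065)))
E
```

```text
[-0.02713705  0.00516424 -2.59907465] 0.40176496213324403
flat_bar 0.64 [238.2, 367.7] 510
upper_tube 0.79 [254.1, 363.3] 425
-> [430 -80 150] row [0.1657, -0.0011, 0.0012, 0.9418, 0.0747, 0.2473]
-> [430 -80  60] row [0.1657, -0.0011, 0.0012, 0.941, -0.1043, 0.5597]
```

Request:
carry_out(series=[[0.05,0,0,0.2,0,0,1],[0.1,0,0,0.4,0,0,1],[0.166,-0.001,0.001,0.6,0.02,0.05,1],[0.166,-0.001,0.001,0.8,0.05,0.15,1],[0.166,-0.001,0.001,0.94,0.07,0.25,1],[0.166,-0.001,0.001,0.94,-0.02,0.4,1],[0.166,-0.001,0.001,0.94,-0.1,0.56,1],[0.166,-0.001,0.001,0.94,-0.1,0.56,1]])

```text
clock: 8.38
eef_pos: [428.7, -79.8, 58.4]
tcp_rot: [-3.134, -0.001, 1.637]
contact_force: [-0.1, 0.1, -1.9]
opening: 0.401
grasp_force: 52.0
```

Request:
carry_out(series=[[0,0,0,0,0,0.06,1],[0,0,0,0,0,0.12,1],[0,0,0,0,0,0.16,1],[0,0,0,0,0,0.17,1],[0,0,0,0,0,0.17,1]])

```text
clock: 9.0
eef_pos: [431.4, -81.1, 18.8]
tcp_rot: [3.142, 0.001, 1.636]
contact_force: [0.1, 0.1, -3.1]
opening: 0.399
grasp_force: 52.2
```

Request:
carry_out(series=[[0,0,0,0,0,0.012,1],[0,0,0,0,0,0.024,1],[0,0,0,0,0,0.03,1],[0,0,0,0,0,0.03,1]])

```text
clock: 9.5
eef_pos: [431.3, -81.0, 11.2]
tcp_rot: [-3.141, 0.001, 1.636]
contact_force: [-0.6, -0.2, -2.6]
opening: 0.403
grasp_force: 52.2
```

Request:
carry_out(series=[[0,0,0,0,0,0.006,1],[0,0,0,0,0,0.012,1],[0,0,0,0,0,0.012,1]])

```text
clock: 9.88
eef_pos: [431.2, -81.0, 8.1]
tcp_rot: [-3.141, 0.001, 1.636]
contact_force: [-0.9, -0.1, -2.8]
opening: 0.4
grasp_force: 52.2
```

Request:
carry_out(series=[[0,0,0,0,0,0.004,1],[0,0,0,0,0,0.008,1],[0,0,0,0,0,0.008,1]])

```text
clock: 10.25
eef_pos: [431.4, -81.2, 6.8]
tcp_rot: [3.142, 0.002, 1.636]
contact_force: [-3.2, -1.6, 10.4]
opening: 0.4
grasp_force: 53.6
```

Request:
carry_out(series=[[0,0,0,0,0,0.004,1],[0,0,0,0,0,0.008,1],[0,0,0,0,0,0.008,1]])

```text
clock: 10.62
eef_pos: [431.6, -81.2, 6.6]
tcp_rot: [3.141, 0.002, 1.636]
contact_force: [-10.8, 0.8, 50.5]
opening: 0.405
grasp_force: 59.0
```

Request:
carry_out(series=[[0,0,0,0,0,-0.009,1],[0,0,0,0,0,-0.009,0],[0,0,0,0,0,-0.009,-0.5],[0,0,0,0,0,-0.009,-1],[0,0,0,0,0,-0.009,-1],[0,0,0,0,0,-0.05,-1],[0,0,0,0,0,-0.2,-1],[0,0,0,0,0,-0.45,-1]])

```text
clock: 11.62
eef_pos: [429.9, -80.7, 117.2]
tcp_rot: [-3.138, 0.0, 1.636]
contact_force: [1.7, 0.0, -0.4]
opening: 0.998
grasp_force: 0.0
```

```bash
python3 - <<'E'
from h import *
q=r.sense(); print(q['contact_force'],q['eef_pos'])
cmd(((385,-305,194),Rbed()),)
st=((385,-305,194),Rbed())
cmd((pb(20,1,60),Rbed()),(pb(20,1,32),Rbed()),start=st)
E
```

```text
[ 1.74784293  0.04904465 -0.41706728] [429.90089461 -80.65069116 117.2131227 ]
-> [ 385 -305  194] row [-0.1678, 0.0001, 0.0001, -0.8839, -0.2387, -0.3059]
-> [ 456.3 -307.8  100. ] row [0.0, 0.0, 0.0, -0.0298, 0.0577, 0.4677]
-> [ 470.3 -306.9   75.7] row [0.0, 0.0, 0.0, -0.0298, 0.0577, 0.5797]
```

Request:
carry_out(series=[[0,0,0,-0.15,-0.1,-0.3,-1],[-0.05,0,0,-0.35,-0.2,-0.3,-1],[-0.11,0,0,-0.6,-0.24,-0.3,-1],[-0.168,0,0,-0.8,-0.24,-0.3,-1],[-0.168,0,0,-0.88,-0.24,-0.3,-1],[-0.168,0,0,-0.88,-0.24,-0.3,-1]])

```text
clock: 12.38
eef_pos: [385.1, -305.4, 192.8]
tcp_rot: [2.61, 0.003, 1.635]
contact_force: [1.1, -1.0, -0.9]
opening: 0.999
grasp_force: 0.0
```

```bash
python3 - <<'E'
from h import *
cmd((pb(20,6,60),Rbed()),(pb(20,6,40),Rbed()))
E
```

```text
-> [ 456.  -302.8  100. ] row [0.0024, 0.0009, 0.0002, -0.007, 0.0563, 0.4639]
-> [ 465.9 -302.2   82.6] row [0.0024, 0.0009, 0.0002, -0.0068, 0.0557, 0.5439]
```

Request:
carry_out(series=[[0.002,0,0,-0.005,0.03,0.12,-1],[0.002,0,0,-0.007,0.056,0.25,-1],[0.002,0,0,-0.007,0.056,0.38,-1],[0.002,0,0,-0.007,0.056,0.46,-1],[0.002,0,0,-0.007,0.056,0.54,-1],[0.002,0,0,-0.007,0.056,0.54,-1],[0.002,0,0,-0.007,0.056,0.54,-1]])

```text
clock: 13.25
eef_pos: [465.8, -301.0, 83.3]
tcp_rot: [2.619, 0.002, 1.636]
contact_force: [-1.5, 0.3, 0.0]
opening: 1.001
grasp_force: 0.0
```

```bash
cat >> h.py <<'E'
def bc(p): return np.round(R.from_euler('z',-BED[2]).apply(np.array(p)-[BED[0],BED[1],38])@B30,1)
E
python3 - <<'E'
from h import *
q=r.sense(); print(q['contact_force'],bc(q['eef_pos'])); cmd((pb(20,6,32),Rbed()))
im=snap('side','side4.png')
cv2.imwrite('pics/s4.png',cv2.resize(im[210:300,250:350,::-1],None,fx=6,fy=6,interpolation=cv2.INTER_CUBIC))
E
```

```text
[-1.4556778   0.29646836  0.02709827] [20.3  7.2 40.6]
-> [ 469.9 -301.9   75.7] row [-0.0005, 0.0004, 0.0004, -0.0048, -0.0011, 0.0343]
```

View pics/s4.png

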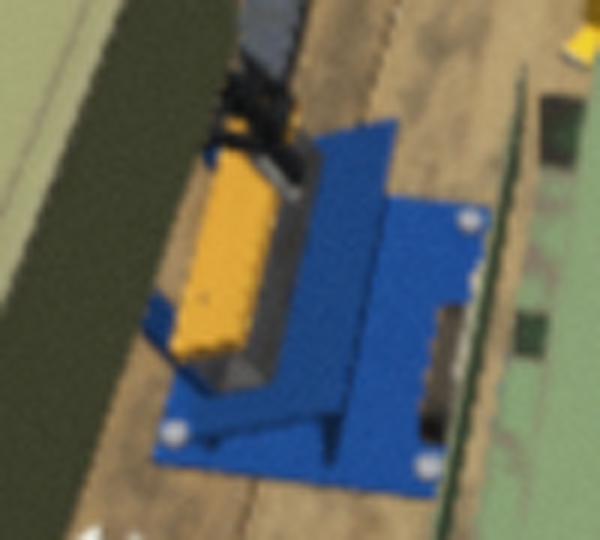

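Side view: the bar lies in full view on the lower tube, against the stops, and the fingers straddle it at about px (295,238). Going a little lower and closing.

Request:
carry_out(series=[[0,0,0,-0.002,0,0.018,-1],[0,0,0,-0.002,0,0.034,-0.3],[0,0,0,-0.002,0,0.034,0],[0,0,0,-0.002,0,0.034,0.2],[0,0,0,-0.002,0,0.034,1],[0,0,0,-0.002,0,0.034,1],[0,0,0,-0.002,0,0.034,1]], force=60)

```text
clock: 14.18
eef_pos: [470.7, -301.1, 76.0]
tcp_rot: [2.618, 0.001, 1.636]
contact_force: [-0.3, 1.8, 7.1]
opening: 0.451
grasp_force: 59.5
```

Request:
carry_out(series=[[0,0,0,0,0,-0.01,1],[0,0,0,0,0,-0.03,1],[0,0,0,0,0,-0.06,1],[0,0,0,0,0,-0.1,1],[0,0,0,0,0,-0.1,1]])

```text
clock: 14.8
eef_pos: [458.2, -302.3, 97.7]
tcp_rot: [2.619, 0.002, 1.636]
contact_force: [4.7, 0.9, 4.3]
opening: 0.448
grasp_force: 62.3
```

```bash
python3 - <<'E'
from h import *
q=r.sense(); print(q['contact_force'],bc(q['eef_pos']))
snap('top','top5.png');snap('side','side5.png')
for n in('top','side'):
  for l in('flat_bar','lower_tube'):
    for s in r.silhouettes(n,l)[:1]: print(n,l,s['score'],s['position'],s['region'].sum())
cmd((pb(20,6,150),Rbed()))
E
```

```text
[4.68479629 0.86933528 4.27114204] [20.8  6.4 56.9]
top flat_bar 0.8 [239.4, 364.3] 424
top lower_tube 0.6 [234.6, 359.1] 113
side flat_bar 0.83 [250.2, 283.2] 281
side lower_tube 0.79 [255.9, 294.3] 506
-> [ 411.1 -305.8  177.9] row [-0.0003, 0.0005, 0.0003, -0.0019, -0.0035, -0.3744]
```

```bash
python3 - <<'E'
import cv2
im=cv2.imread('pics/side5.png')
cv2.imwrite('pics/s5.png',cv2.resize(im[210:300,250:350],None,fx=6,fy=6,interpolation=cv2.INTER_CUBIC))
E
```

```text
(no output)
```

View pics/s5.png

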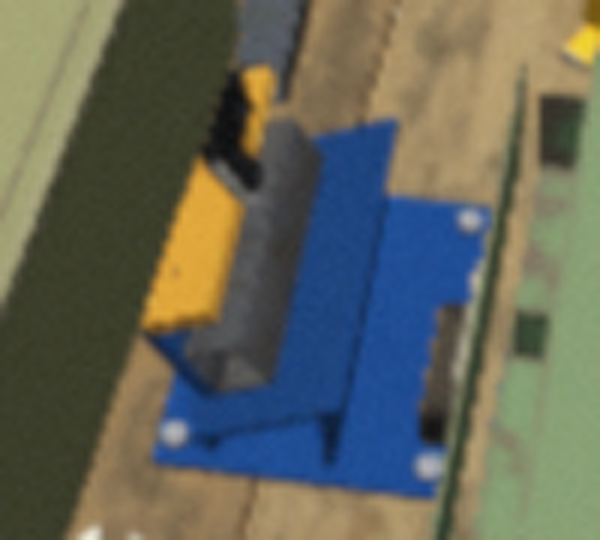

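The bar is lifted evenly and the lower tube has stayed put. The small force looks like the bar rubbing on a stop, so I'm easing 2 mm uphill and continuing up.

Request:
carry_out(series=[[0,0,0,0,0.008,-0.01,1],[0,0,0,0,0.008,-0.05,1],[0,0,0,0,0.008,-0.12,1],[0,0,0,0,0.008,-0.22,1],[0,0,0,0,0.008,-0.32,1],[0,0,0,0,0.008,-0.4,1],[0,0,0,0,0.008,-0.4,1]])

```text
clock: 15.98
eef_pos: [408.9, -305.3, 185.3]
tcp_rot: [2.62, 0.003, 1.635]
contact_force: [0.3, -0.4, -3.7]
opening: 0.448
grasp_force: 62.0
```

```bash
python3 - <<'E'
from h import *
q=r.sense(); print(q['contact_force'],bc(q['eef_pos']))
W=[((400,-80,180),Rdown(-.05)),((440,140,140),Rdown(-.12))]
c,s=np.cos(-.12),np.sin(-.12)
# bar centre should be plate centre; bar centre is about tcp along by ~0
W.append(((PL[0],PL[1],60),Rdown(-.12)))
st=None
for w in W: cmd(w,start=st); st=w
E
```

```text
[ 0.32281322 -0.35326554 -3.72886285] [ 21.8   6.6 157.5]
-> [400 -80 180] row [0.1659, -0.0085, 0.0358, 0.9017, 0.0104, 0.0271]
-> [440 140 140] row [0.0, 0.0, 0.0223, 0.8869, 0.1158, 0.16]
-> [490.5 220.2  60. ] row [0.0, 0.0, 0.0, 0.3427, 0.1621, 0.32]
```

Request:
carry_out(series=[[0.04,0,0,0.15,0,0,1],[0.09,0,0,0.35,0,0.01,1],[0.14,-0.008,0.02,0.55,0.01,0.02,1],[0.166,-0.008,0.036,0.75,0.01,0.027,1],[0.166,-0.008,0.036,0.9,0.01,0.027,1],[0.166,-0.008,0.036,0.9,0.01,0.027,1]])

```text
clock: 16.73
eef_pos: [400.6, -75.7, 178.6]
tcp_rot: [-3.138, -0.004, 1.528]
contact_force: [-0.1, -0.5, -4.3]
opening: 0.446
grasp_force: 62.0
```

Request:
carry_out(series=[[0,0,0.01,0.15,0.02,0.02,1],[0,0,0.022,0.35,0.04,0.06,1],[0,0,0.022,0.55,0.07,0.1,1],[0,0,0.022,0.75,0.1,0.14,1],[0,0,0.022,0.88,0.116,0.16,1],[0,0,0.022,0.88,0.116,0.16,1],[0,0,0.022,0.88,0.116,0.16,1]])

```text
clock: 17.6
eef_pos: [439.7, 137.5, 139.6]
tcp_rot: [-3.139, -0.003, 1.453]
contact_force: [-0.3, -0.3, -4.3]
opening: 0.448
grasp_force: 62.0
```

```bash
python3 - <<'E'
from h import *
q=r.sense(); print(q['contact_force'],q['eef_pos'])
cmd(((PL[0],PL[1],60),Rdown(-.12)),((PL[0],PL[1],40),Rdown(-.12)))
E
```

```text
[-0.30769879 -0.31988664 -4.2774846 ] [439.68512065 137.49678273 139.57886751]
-> [490.5 220.2  60. ] row [-0.0007, -0.0009, 0.0006, 0.3515, 0.1636, 0.3189]
-> [490.5 220.2  40. ] row [-0.0007, -0.0009, 0.0006, 0.3513, 0.1638, 0.3989]
```

Request:
carry_out(series=[[0,0,0,0.15,0.06,0.08,1],[0,0,0,0.3,0.12,0.18,1],[-0.0007,-0.0009,0,0.352,0.164,0.28,1],[-0.0007,-0.0009,0,0.352,0.164,0.36,1],[-0.0007,-0.0009,0,0.352,0.164,0.4,1],[-0.0007,-0.0009,0,0.352,0.164,0.43,1],[-0.0007,-0.0009,0,0.352,0.164,0.43,1],[-0.0007,-0.0009,0,0.352,0.164,0.43,1]])

```text
clock: 18.6
eef_pos: [491.8, 221.3, 33.7]
tcp_rot: [3.139, -0.001, 1.452]
contact_force: [0.2, 0.6, -4.0]
opening: 0.445
grasp_force: 61.9
```

Request:
carry_out(series=[[0,0,0,0,0,0.006,1],[0,0,0,0,0,0.012,1],[0,0,0,0,0,0.012,1]])

```text
clock: 18.98
eef_pos: [491.2, 221.3, 30.0]
tcp_rot: [3.14, -0.0, 1.453]
contact_force: [-0.4, -0.1, -4.1]
opening: 0.45
grasp_force: 62.0
```

Request:
carry_out(series=[[0,0,0,0,0,0.006,1],[0,0,0,0,0,0.012,1],[0,0,0,0,0,0.012,1]])

```text
clock: 19.35
eef_pos: [491.2, 221.2, 26.9]
tcp_rot: [3.141, -0.0, 1.452]
contact_force: [0.6, 0.3, -4.4]
opening: 0.449
grasp_force: 62.0
```

Request:
carry_out(series=[[0,0,0,0,0,0.004,1],[0,0,0,0,0,0.008,1],[0,0,0,0,0,0.008,1]])

```text
clock: 19.73
eef_pos: [491.3, 221.2, 25.0]
tcp_rot: [3.14, -0.0, 1.452]
contact_force: [0.4, -0.3, -3.1]
opening: 0.451
grasp_force: 62.0
```

Request:
carry_out(series=[[0,0,0,0,0,0.002,1],[0,0,0,0,0,0.005,1],[0,0,0,0,0,0.005,1]])

```text
clock: 20.1
eef_pos: [491.3, 221.3, 23.7]
tcp_rot: [3.14, -0.0, 1.452]
contact_force: [0.1, -0.4, -3.7]
opening: 0.447
grasp_force: 62.0
```

Request:
carry_out(series=[[0,0,0,0,0,0.003,1],[0,0,0,0,0,0.006,1],[0,0,0,0,0,0.006,1]])

```text
clock: 20.48
eef_pos: [491.4, 221.3, 22.9]
tcp_rot: [3.14, -0.001, 1.452]
contact_force: [-2.3, -1.2, 5.6]
opening: 0.45
grasp_force: 67.3
```

Request:
carry_out(series=[[0,0,0,0,0,0.003,1],[0,0,0,0,0,0.004,1],[0,0,0,0,0,0.004,1]])

```text
clock: 20.85
eef_pos: [491.4, 221.3, 22.8]
tcp_rot: [3.14, -0.001, 1.452]
contact_force: [-6.0, -2.7, 19.4]
opening: 0.451
grasp_force: 74.8
```

Touching. Backing off slightly, releasing and rising.

Request:
carry_out(series=[[0,0,0,0,0,-0.005,1],[0,0,0,0,0,-0.005,0],[0,0,0,0,0,-0.005,-0.5],[0,0,0,0,0,-0.005,-1],[0,0,0,0,0,-0.005,-1],[0,0,0,0,0,-0.1,-1],[0,0,0,0,0,-0.3,-1],[0,0,0,0,0,-0.5,-1]])

```text
clock: 21.85
eef_pos: [490.8, 221.1, 147.3]
tcp_rot: [3.141, 0.0, 1.452]
contact_force: [0.4, 0.0, -0.5]
opening: 1.004
grasp_force: 0.0
```

```bash
cat > chk.py <<'E'
from h import *
W=[((431.4,-80,150),Rdown(.067))]
cmd(*W)
E
python3 chk.py
```

```text
-> [431.4 -80.  150. ] row [0.0001, 0.0, -0.059, -1.2239, -0.0938, -0.0107]
```

Request:
carry_out(series=[[0,0,0,-0.2,-0.02,0,-1],[0,0,-0.03,-0.4,-0.04,0,-1],[0,0,-0.059,-0.62,-0.06,0,-1],[0,0,-0.059,-0.82,-0.08,0,-1],[0,0,-0.059,-0.95,-0.09,0,-1],[0,0,-0.059,-0.95,-0.09,0,-1]])

```text
clock: 22.6
eef_pos: [440.3, -13.6, 146.2]
tcp_rot: [3.14, -0.0, 1.635]
contact_force: [-0.0, -0.0, -0.0]
opening: 1.001
grasp_force: 0.0
```

```bash
python3 - <<'E'
from h import *
from scipy.optimize import differential_evolution as DE
np.set_printoptions(precision=3,suppress=True)
im=snap('top','top6.png'); snap('side','side6.png')
def fitb(l,hl,z0,zh,w,pad=40):
    s=r.silhouettes('top',l)[0]; m=s['region'].astype(float); c=atz('top',s['position'][::-1],zh)
    b=box([-w,-hl,z0],[w,hl,zh])
    t=DE(lambda q:1-iou(hullmask('top',R.from_euler('z',q[2]).apply(b)+[q[0],q[1],0]),m),[(c[0]-pad,c[0]+pad),(c[1]-pad,c[1]+pad),(-.5,.5)],seed=1,maxiter=40)
    print(l,s['score'],t.x,t.fun)
fitb('flat_bar',80,24,34,20); fitb('upper_tube',75,0,35,17.5); fitb('plate',110,0,24,70)
for s in r.silhouettes('top','lower_tube')[:2]: print(s['score'],s['position'])
cmd(((431.4,-80,60),Rdown(.067)),)
E
```

```text
flat_bar 0.81 [503.705 286.686  -0.215] 0.5207315679721198
upper_tube 0.76 [430.914 -77.128   0.054] 0.18191334361252165
plate 0.74 [506.703 243.466   0.225] 0.6415387266549992
0.8 [241.8, 367.8]
-> [431.4 -80.   60. ] row [0.0004, -0.0001, 0.0004, -0.2724, -0.0576, 0.3443]
```

```bash
python3 - <<'E'
from h import *
r.grab_frame('side'); 
for l in('flat_bar','plate'):
    s=r.silhouettes('side',l)
    if s: ys,xs=np.nonzero(s[0]['region']); print(l,s[0]['score'],s[0]['position'],atz('side',s[0]['position'][::-1],34),cv2.minAreaRect(np.c_[xs,ys].astype(np.float32)))
print(proj('side',[490.5,220.2,34]),[proj('side',[490.5,220.2,34]+R.from_euler('z',-.12).apply([0,y,0])).round(1).tolist() for y in(-80,80)])
b=cv2.imread('pics/side6.png')[120:190,270:370]; t=cv2.imread('pics/top6.png')[150:230,190:290]
cv2.imwrite('pics/bp.png',np.hstack([cv2.resize(b,(400,320),interpolation=2),cv2.resize(t,(400,320),interpolation=2)]))
E
```

```text
flat_bar 0.53 [152.7, 333.0] [506.97562909 229.296418    34.        ] ((329.1000061035156, 155.3000030517578), (10.28591251373291, 29.96331024169922), 26.56505012512207)
plate 0.93 [161.9, 331.2] [510.43995293 172.58319686  34.        ] ((327.7068786621094, 157.51724243164062), (34.53359603881836, 43.46243667602539), 23.198589324951172)
[[328.58037121 153.57760446]] [[[322.3, 166.1]], [[334.5, 141.8]]]
```

View pics/bp.png

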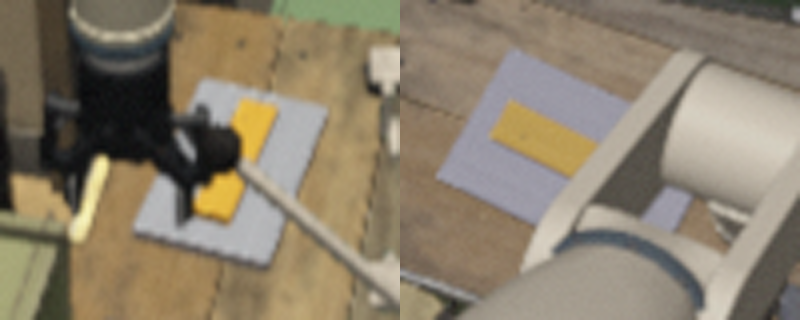

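The bar lies centred on the plate, along its long side. Next I'll regrasp the upper tube.

Request:
carry_out(series=[[0,0,0,-0.15,-0.03,0.1,-1],[0,0,0,-0.272,-0.058,0.25,-1],[0,0,0,-0.272,-0.058,0.34,-1],[0,0,0,-0.272,-0.058,0.42,-1],[0,0,0,-0.272,-0.058,0.5,-1],[0,0,0,-0.272,-0.058,0.545,-1],[0,0,0,-0.272,-0.058,0.545,-1],[0,0,0,-0.272,-0.058,0.545,-1]])

```text
clock: 24.05
eef_pos: [431.4, -80.7, 10.3]
tcp_rot: [3.14, -0.0, 1.638]
contact_force: [-0.4, 0.6, -0.1]
opening: 1.001
grasp_force: 0.0
```

Request:
carry_out(series=[[0,0,0,0,0,0.0,-0.3],[0,0,0,0,0,0.0,0],[0,0,0,0,0,0.0,0.2],[0,0,0,0,0,0.0,1],[0,0,0,0,0,0.0,1],[0,0,0,0,0,0.0,1]], force=50)

```text
clock: 24.8
eef_pos: [431.3, -80.8, 10.4]
tcp_rot: [3.14, -0.0, 1.637]
contact_force: [-1.6, 0.1, 8.4]
opening: 0.4
grasp_force: 50.0
```

Request:
carry_out(series=[[0,0,0,0,0,-0.05,1],[0,0,0,0,0,-0.2,1],[0,0,0,0,0,-0.4,1],[0,0,0,0,0,-0.6,1],[0,0,0,0,0,-0.7,1],[0,0,0,0,0,-0.7,1],[0,0,0,0,0,-0.7,1]])

```text
clock: 25.68
eef_pos: [429.9, -80.6, 184.0]
tcp_rot: [3.142, -0.001, 1.638]
contact_force: [-0.5, -0.3, -3.0]
opening: 0.397
grasp_force: 51.0
```

```bash
python3 - <<'E'
from h import *
q=r.sense(); print(q['contact_force'],bc([459.7,-314.9,91.6]),bc([458.2,-302.3,97.7]),bc([470.7,-301.1,76]))
T=R.from_euler('xyz',[2.619,-.001,1.640])
cmd((pb(22,0,170),T)); cmd((pb(22,0,80),T),(pb(22,0,46),T),start=(pb(22,0,170),T))
snap('side','s7.png')
for s in r.silhouettes('side','lower_tube')[:1]: print(s['score'],s['position'],s['region'].sum())
E
```

```text
[-0.45903231 -0.33335153 -2.97251185] [18.4 -6.3 51.3] [20.8  6.4 56.9] [20.9  6.8 31.8]
-> [ 403.2 -312.3  196.2] row [-0.1663, 0.0003, -0.0007, -0.9174, -0.1687, -0.0496]
-> [ 448.1 -309.4  118.3] row [0.0, 0.0, 0.0, -0.0011, 0.0004, 0.36]
-> [ 465.1 -308.3   88.8] row [0.0, 0.0, 0.0, -0.0015, 0.0005, 0.496]
0.94 [251.4, 290.9] 659
```

Request:
carry_out(series=[[0,0,0,-0.15,0,-0.05,1],[-0.05,0,0,-0.35,-0.05,-0.05,1],[-0.1,0,0,-0.55,-0.1,-0.05,1],[-0.166,0,0,-0.75,-0.168,-0.05,1],[-0.166,0,0,-0.917,-0.168,-0.05,1],[-0.166,0,0,-0.917,-0.168,-0.05,1],[-0.166,0,0,-0.917,-0.168,-0.05,1]])

```text
clock: 26.65
eef_pos: [402.9, -314.2, 195.7]
tcp_rot: [2.62, -0.002, 1.634]
contact_force: [-0.5, 1.2, -2.9]
opening: 0.401
grasp_force: 51.2
```

```bash
python3 - <<'E'
from h import *
q=r.sense(); print(q['contact_force'],bc(q['eef_pos']))
T=R.from_euler('xyz',[2.619,-.001,1.640])
cmd((pb(22,0,100),T),(pb(22,0,60),T))
E
```

```text
[-0.46538154  1.1819708  -2.90263606] [ 21.3  -1.9 169.8]
-> [ 438.1 -310.   135.6] row [-0.0004, 0.0008, -0.0019, 0.0076, 0.0033, 0.279]
-> [ 458.1 -308.7  101. ] row [-0.0004, 0.0008, -0.0019, 0.0075, 0.0037, 0.439]
```

Request:
carry_out(series=[[0,0,-0.002,0.007,0.004,0.1,1],[0,0,-0.002,0.007,0.004,0.2,1],[0,0,-0.002,0.007,0.004,0.28,1],[0,0,-0.002,0.007,0.004,0.36,1],[0,0,-0.002,0.007,0.004,0.42,1],[0,0,-0.002,0.007,0.004,0.44,1],[0,0,-0.002,0.007,0.004,0.44,1],[0,0,-0.002,0.007,0.004,0.44,1]])

```text
clock: 27.65
eef_pos: [459.7, -306.7, 102.8]
tcp_rot: [2.619, 0.003, 1.643]
contact_force: [-0.4, 0.4, -2.7]
opening: 0.399
grasp_force: 51.1
```

```bash
python3 - <<'E'
from h import *
q=r.sense(); print(q['contact_force'],bc(q['eef_pos']))
T=R.from_euler('xyz',[2.619,-.001,1.640])
cmd((pb(20.5,0,48),T),(pb(20.5,0,45.5),T))
E
```

```text
[-0.43063867  0.37979141 -2.73259272] [24.5  1.9 60.7]
-> [ 462.8 -308.4   89.8] row [0.0001, 0.0006, 0.0016, -0.0074, -0.0159, 0.0507]
-> [ 464.  -308.3   87.7] row [0.0001, 0.0006, 0.0016, -0.0074, -0.0159, 0.0607]
```

Request:
carry_out(series=[[0,0,0.001,-0.005,-0.008,0.01,1],[0,0,0.001,-0.006,-0.015,0.025,1],[0,0,0.001,-0.006,-0.015,0.04,1],[0,0,0.001,-0.006,-0.015,0.048,1],[0,0,0.001,-0.006,-0.015,0.048,1],[0,0,0.001,-0.006,-0.015,0.048,1]])

```text
clock: 28.4
eef_pos: [462.7, -308.2, 90.2]
tcp_rot: [2.619, 0.001, 1.641]
contact_force: [-0.4, -0.5, -2.6]
opening: 0.398
grasp_force: 51.2
```

```bash
python3 - <<'E'
from h import *
q=r.sense(); print(q['contact_force'],bc(q['eef_pos']))
T=R.from_euler('xyz',[2.619,-.001,1.640])
cmd((pb(19,0,46.5),T),(pb(19,0,45),T))
E
```

```text
[-0.38251273 -0.45116753 -2.62668381] [20.6  0.3 48.4]
-> [ 462.2 -308.4   87.8] row [0.0001, 0.0005, 0.0005, -0.001, -0.0064, 0.0074]
-> [ 463.  -308.4   86.5] row [0.0001, 0.0005, 0.0005, -0.001, -0.0064, 0.0134]
```

Request:
carry_out(series=[[0,0,0,0,-0.003,0.004,1],[0,0,0,0,-0.006,0.008,1],[0,0,0,0,-0.006,0.008,1]])

```text
clock: 28.78
eef_pos: [462.3, -308.1, 87.6]
tcp_rot: [2.619, 0.001, 1.64]
contact_force: [-0.1, -1.0, -2.5]
opening: 0.398
grasp_force: 51.2
```

Request:
carry_out(series=[[0,0,0,0,0,0.003,1],[0,0,0,0,0,0.006,1],[0,0,0,0,0,0.006,1]])

```text
clock: 29.15
eef_pos: [463.1, -308.1, 86.5]
tcp_rot: [2.619, 0.001, 1.64]
contact_force: [-1.8, 0.9, -0.1]
opening: 0.401
grasp_force: 51.6
```

Request:
carry_out(series=[[0,0,0,0,0,0.002,1],[0,0,0,0,0,0.002,1]])

```text
clock: 29.4
eef_pos: [463.1, -308.1, 86.4]
tcp_rot: [2.618, 0.002, 1.641]
contact_force: [-9.2, 1.4, 10.4]
opening: 0.4
grasp_force: 53.2
```

Request:
carry_out(series=[[0,0,0,0,0,0,0.15],[0,0,0,0,0,0,0],[0,0,0,0,0,0,-0.3],[0,0,0,0,0,0,-1],[0,0,0,0,0,0,-1],[0,0,0,0,0,0,-1]])

```text
clock: 30.15
eef_pos: [463.3, -308.1, 86.0]
tcp_rot: [2.619, 0.001, 1.64]
contact_force: [-0.4, 0.5, 0.1]
opening: 1.0
grasp_force: 0.0
```

Request:
carry_out(series=[[0,0,0,0,0,-0.03,-1],[0,0,0,0,0,-0.1,-1],[0,0,0,0,0,-0.25,-1],[0,0,0,0,0,-0.5,-1],[0,0,0,0,0,-0.6,-1],[0,0,0,0,0,-0.6,-1]])

```text
clock: 30.9
eef_pos: [388.3, -314.3, 218.1]
tcp_rot: [2.617, 0.005, 1.639]
contact_force: [-0.2, -0.6, -1.2]
opening: 0.997
grasp_force: 0.0
```

Request:
carry_out(series=[[0,0,0,0.2,0,0,-1],[0,0,0,0.4,0,0,-1],[0,0,0,0.6,0,0,-1],[0,0,0,0.8,0,0,-1],[0,0,0,0.9,0,0,-1],[0,0,0,0.9,0,0,-1],[0,0,0,0.9,0,0,-1]])

```text
clock: 31.78
eef_pos: [373.2, -88.9, 215.3]
tcp_rot: [2.619, 0.001, 1.641]
contact_force: [-0.2, -0.5, 0.0]
opening: 0.999
grasp_force: 0.0
```

```bash
python3 - <<'E'
from h import *
from scipy.optimize import differential_evolution as DE
np.set_printoptions(precision=3,suppress=True)
snap('side','side9.png'); snap('top','top9.png'); print(r.sense()['contact_force'],r.sense()['clock'])
for n in('top','side'):
    for l in('upper_tube','lower_tube','flat_bar','plate'):
        for s in r.silhouettes(n,l)[:1]:
            m=s['region'].astype(float); e=''
            if n=='top' and l=='upper_tube':
                t=DE(lambda q:1-iou(hullmask('top',bed(box([q[0]-17.5,q[1]-75,35],[q[0]+17.5,q[1]+75,70]),*BED[:2],q[2])),m),[(0,40),(-30,30),(-.2,.3)],seed=1,maxiter=40); e=(t.x,t.fun)
            if l in('flat_bar','plate'): e=atz(n,s['position'][::-1],30)
            ys,xs=np.nonzero(m); print(n,l,s['score'],s['position'],int(m.sum()),xs.min(),xs.max(),ys.min(),ys.max(),e)
print('expected side', proj('side',bed(box([0,-75,35],[35,75,70]),*BED)).round(0).tolist())
E
```

```text
[ 0.187 -0.484  0.2  ] 31.875
top upper_tube 0.83 [240.1, 368.9] 567 348 392 231 253 (array([18.53 ,  2.807,  0.064]), np.float64(0.14726849279440113))
top lower_tube 0.71 [236.2, 366.8] 143 351 390 228 240 
top flat_bar 0.79 [190.5, 235.5] 472 213 254 176 203 [488.632 210.285  30.   ]
top plate 0.59 [196.1, 233.1] 1654 200 268 163 219 [466.104 210.528  30.   ]
side upper_tube 0.59 [249.6, 287.5] 649 274 297 224 270 
side lower_tube 0.82 [255.2, 294.9] 358 283 303 233 275 
side flat_bar 0.55 [353.5, 269.8] 513 243 300 335 358 [ 494.558 -622.279   30.   ]
side plate 0.86 [161.3, 333.1] 921 303 351 138 179 [516.389 182.166  30.   ]
expected side [[279.0, 270.0], [273.0, 264.0], [289.0, 232.0], [283.0, 226.0], [289.0, 268.0], [282.0, 262.0], [298.0, 230.0], [292.0, 223.0]]
```

```bash
python3 -c "
from rig import r
print(r.sign_off())"
```

```text
the job is handed in; nothing more can be done
None
```

The job is handed in, with no verdict returned: in the last pictures and fits the bar lies flat on the middle of the plate along its long side, and the upper tube is back squarely on the lower one, within about 1 mm of the stops.

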